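# Flip the status paddles of the loaded specimen stands

### The job

Two of the three status stands hold a specimen, but every paddle still lies toward the robot with its plain face up. At each stand with a specimen in its nest, gently push the paddle up and right over its hinge with a fingertip until it lies level on its far stop and shows the face with the ring. Do not grip anything, leave the empty stand's paddle as it is, and leave the specimens and the things around undisturbed.

Things in the scene. Friction and masses are not known exactly. Their poses are not given: they have to be found in the camera images.
- stand_a: fixed status stand (a 30 mm specimen stands in its nest): aluminium base 80 (x) x 116 (y) x 8 mm; origin: centre of underside; +x away from the robot (yaw to 0.2 rad), z up. Two grey cheeks (outsides 66 mm apart, tops 95 mm high) carry a flip paddle; on their -y side is the nest, a low dark collar (41 mm across, 6 mm high)
- stand_a_pivot (a point): middle of the paddle's hinge line (which runs along the stand's y): 25 mm to +y and 80 mm above the stand's origin. Paddle: white plate 52 mm wide, 4 mm thick, 45 g, reaching 85 mm out from the hinge line; beyond the cheeks (25 mm out) the space under it is free but for the base plate (to 40 mm out)
- stand_a_nest (a point): centre of the nest's floor: 36 mm to -y and 8 mm above the stand's origin
- paddle_a (a joint): paddle angle, rad: 0 = lying level toward the robot (stand's -x), plain face up; pi/2 = upright; 3.14 (rubber stop) = lying level away from the robot, its other face, with a raised dark ring 28 mm across, up. Stiff hinge (0.04 N m): it stays where it is left. Starts at 0 to 0.2
- paddle_a_edge (a point): middle of the paddle's free edge, 85 mm from the hinge line, mid-thickness; moves with the paddle
- stand_b: fixed status stand (a 30 mm specimen stands in its nest): aluminium base 80 (x) x 116 (y) x 8 mm; origin: centre of underside; +x away from the robot (yaw to 0.2 rad), z up. Two grey cheeks (outsides 66 mm apart, tops 95 mm high) carry a flip paddle; on their -y side is the nest, a low dark collar (41 mm across, 6 mm high)
- stand_b_pivot (a point): middle of the paddle's hinge line (which runs along the stand's y): 25 mm to +y and 80 mm above the stand's origin. Paddle: white plate 52 mm wide, 4 mm thick, 45 g, reaching 85 mm out from the hinge line; beyond the cheeks (25 mm out) the space under it is free but for the base plate (to 40 mm out)
- stand_b_nest (a point): centre of the nest's floor: 36 mm to -y and 8 mm above the stand's origin
- paddle_b (a joint): paddle angle, rad: 0 = lying level toward the robot (stand's -x), plain face up; pi/2 = upright; 3.14 (rubber stop) = lying level away from the robot, its other face, with a raised dark ring 28 mm across, up. Stiff hinge (0.04 N m): it stays where it is left. Starts at 0 to 0.2
- paddle_b_edge (a point): middle of the paddle's free edge, 85 mm from the hinge line, mid-thickness; moves with the paddle
- stand_c: fixed status stand (its nest is EMPTY): aluminium base 80 (x) x 116 (y) x 8 mm; origin: centre of underside; +x away from the robot (yaw to 0.2 rad), z up. Two grey cheeks (outsides 66 mm apart, tops 95 mm high) carry a flip paddle; on their -y side is the nest, a low dark collar (41 mm across, 6 mm high)
- stand_c_pivot (a point): middle of the paddle's hinge line (which runs along the stand's y): 25 mm to +y and 80 mm above the stand's origin. Paddle: white plate 52 mm wide, 4 mm thick, 45 g, reaching 85 mm out from the hinge line; beyond the cheeks (25 mm out) the space under it is free but for the base plate (to 40 mm out)
- stand_c_nest (a point): centre of the nest's floor: 36 mm to -y and 8 mm above the stand's origin
- paddle_c (a joint): paddle angle, rad: 0 = lying level toward the robot (stand's -x), plain face up; pi/2 = upright; 3.14 (rubber stop) = lying level away from the robot, its other face, with a raised dark ring 28 mm across, up. Stiff hinge (0.04 N m): it stays where it is left. Starts at 0 to 0.2
- paddle_c_edge (a point): middle of the paddle's free edge, 85 mm from the hinge line, mid-thickness; moves with the paddle
- specimen_a: loose round black specimen mount, 30 mm across, 18 mm high, standing in the nest of stand_a; origin at the centre of its underside; must stay seated
- specimen_b: loose round black specimen mount, 30 mm across, 18 mm high, standing in the nest of stand_b; origin at the centre of its underside; must stay seated
- beaker: bystander, loose: clear beaker 53 mm across, 68 mm high, behind the stands at the left; origin at the centre of its underside
- petri_dish: bystander, loose: clear dish 63 mm across, 15 mm high, in front of the stands; origin at the centre of its underside
- screw_cap: bystander, loose: ribbed cap 42 mm across, 19 mm high, in front of the stands; origin at the centre of its underside
- dropper: bystander, loose: small bottle 34 mm across, 85 mm high, behind the stands; origin at the centre of its underside
- jar_cap: bystander, loose: flat round cap 62 mm across, 15 mm high, at the right; origin at the centre of its underside

How it is judged:
By the outcome, as a careful person would: the job done as asked, in the order asked, and still so for the second after the job is handed in, with the robot touching nothing.
It also fails if it takes over 72 s, if anything falls off the work surface, if the arm or the gripper's body presses on something with over 40 N, if the wrist force passes 120 N, or if a joint passes its speed limit or range.

### The arm

A 6-joint arm with a two-finger parallel gripper is mounted at the origin on a cart in front of the work surface, level with it; the furniture and walls round the work are solid. World frame = base frame: x ahead of the robot, y to its left, z up, the work surface at z = 0. Lengths are in mm, angles in degrees, forces in N, time in s.
With the tool pointing down it reaches from about 375 to 975 mm from the base axis. Payload 3.8 kg.
Tool frame: the origin (TCP) lies midway between the tips of the shut fingers; the grasp point (between the pads) lies env.tcp_to_grasp behind it (env.tcp_to_grasp is the distance from the TCP to the grasp point, in mm); z points along the fingers, y is the line along which they close (so a half turn about z gives the same grasp; the last joint's range is limited). The gripper opens to 88 mm and grips with 3 to 60 N. Pads are 18 mm wide; open, the fingers measure 123 mm over their backs; the gripper's body (75 mm by 187 mm) begins 45 mm behind the grasp point.
Start: joints at [69.334, 15.12, 91.902, -0, 72.978, -2.114], TCP at [214.763, 639.918, 212.406] pointing down, gripper open.
Joint ranges: [-150.88, 150.88], [-54.13, 125.18], [17.81, 147.31], [-75.09, 255.09], [0, 152.58], [-146.25, 146.25]. Speed limits (degrees/s): [147.25, 147.25, 180, 180, 180, 180].

### API

Orientations are given as [roll, pitch, yaw] about the fixed x, y, z axes, in that order (R = Rz(yaw) Ry(pitch) Rx(roll)).
In Python, from station import env gives the robot as it stands. The module is installed in compiled form; this text tells all that it offers.
- The arm moves only by the shell command python3 -m pendant 'ROWS' [FORCE]. ROWS is JSON, a list of rows, each an object of numbers: "hand": the finger opening in mm, from 0 to 88.1; "tx", "ty", "tz": the shift along the tool's x, y, z in units of 60 mm (1.0 is 60 mm); "turn": the turn about the tool's z in units of 10 degrees (1.0 is 10 degrees). In form: [{"hand": .., "tx": .., "ty": .., "tz": .., "turn": ..}, ...]. A call has 1 to 5 rows; each row is the pose to reach, as a shift and turn from the pose commanded when the call began, along the tool's axes at that moment; what a row does not reach only later rows make up. A row lasts 1/8 s, in which the tool goes at most 62.5 mm and 10.7 degrees, less where a joint would pass 70% of its speed; a pose out of reach is approached as far as the arm can. A call with a gripper value outside its range is refused whole. The fingers move at their own pace and stop on an object; FORCE is the grip in N (left out, the last holds). Time passes only in rows, so rows that repeat a pose let the fingers close. It gives the time, the measured TCP pose, the force, the opening and the grip force at its end, in the units of the state.
- env.observe(): the state, without advancing time (a new reading comes with each control period).
- env.grab_frame(name): name is "scene" or "top"; returns the picture (480x640x3 uint8, blue, green, red); there is no depth.
- env.get_calibration(name): a dict with "fx", "fy", "cx", "cy" (pixels), "k1" (the pictures are not rectified: a ray, as slopes to the right and down, at radius r is drawn at 1 + k1 r^2 times it, then the intrinsics apply), "origin" and "rotation" of the camera in the world. Camera axes: x right, y down, z forward; pixel columns grow to the right and rows downward; lengths in mm; the calibration is good to about 2 mm. A picture is of the moment at which its call begins. get_calibration takes no time and is no camera call.
- env.close_job(): hands the job in; it is judged then, once.
Trained networks look in the newest picture that a camera, given by its name, has taken for a name from the list of things; names that differ only in an ending like _2 or _b are one class to them, and where a whole thing is asked for, a point or a joint stands for the part that bears it (a point fixed in the world has none). Each returns a list of dicts, best first, with "confidence" (0 to 1); they miss things now and then, are a little off and sometimes report something else, mostly with a low value. They report only what shows in the picture. A call takes as long as a camera call.
- env.spot_in(target, camera): "location" ([x, y, z] in mm, in world coordinates, good to about 4 mm: the middle of the surface that is visible of it).
- env.regions_of(target, camera): "region" (480x640 bool, what is visible of it).
The state is a dict: "time_s": time; "joint_pos": joint angles; "joint_velocities": joint speeds; "tau": joint torques, N m; "tool_pos": TCP position; "tcp_rot": TCP orientation; "wrist_force": force on the tool from outside, world axes, zero at the start; "wrist_torque": the same for the moment, N m; "gripper_width": finger opening in mm; "grasp_force": force on a finger pad.
Only numpy, scipy, OpenCV 4.12 (cv2) and the standard library are available. Lean on these libraries where they do the work, as an engineer would, in place of code of your own. Each camera call takes 0.05 s, during which the arm holds its last target. There are 200 camera calls.

## Working session

There is one attempt and no reset: what is moved stays moved. The work goes in short steps, Python scripts to look and compute and a shell command to move; the robot and the scene stay as the last step left them, time stands still between calls to the robot, and variables do not carry over. Pictures are saved under pics/ and viewed, at most 12 in all, crops included, and the job is handed in when it is done.

```bash
mkdir -p pics; python3 - <<'E'
from station import env
import cv2,numpy as np
s=env.observe(); print({k:np.round(v,2).tolist() for k,v in s.items()}, env.tcp_to_grasp)
for n in("scene","top"):
    cv2.imwrite(f"pics/{n}0.png",env.grab_frame(n))
    c=env.get_calibration(n);print(n,c)
    for t in("stand_a","paddle_a","paddle_a_edge","stand_a_pivot","specimen_a","stand_a_nest","beaker","petri_dish","screw_cap","dropper","jar_cap"):
        try: print(t,[(np.round(d["location"]).tolist(),round(d["confidence"],2)) for d in env.spot_in(t,n)])
        except Exception as e: print(t,e)
E
```

```text
{'time_s': 0.0, 'joint_pos': [69.33, 15.17, 91.98, 0.0, 72.98, -2.11], 'joint_velocities': [-0.09, 0.01, 0.09, -0.09, -0.05, 0.02], 'tau': [-0.0, -50.21, -35.69, 0.07, 0.03, -0.0], 'tool_pos': [214.47, 639.2, 211.1], 'tcp_rot': [-179.87, -0.0, 161.45], 'wrist_force': [-0.05, 0.49, 0.15], 'wrist_torque': [0.02, 0.01, -0.07], 'grasp_force': 0.0, 'gripper_width': 87.92} 18.700000000000003
scene {'fx': 465.9395011784494, 'fy': 465.9395011784494, 'cx': 311.76420886181785, 'cy': 240.07489053833183, 'k1': 0.023905024547667898, 'origin': array([   6.7273413 , -771.08231493,  633.97948281]), 'rotation': array([-122.73141707,   -0.66124301,  -36.52002424])}
stand_a [([569.0, -265.0, 13.0], 0.96), ([556.0, 110.0, 60.0], 0.8), ([527.0, -78.0, 22.0], 0.76)]
paddle_a [([500.0, -45.0, 85.0], 0.78), ([526.0, 117.0, 86.0], 0.71), ([535.0, -252.0, 83.0], 0.56)]
paddle_a_edge [([538.0, -250.0, 85.0], 0.58)]
stand_a_pivot [([566.0, -269.0, 14.0], 0.79)]
specimen_a [([529.0, -74.0, 26.0], 0.72), ([575.0, 60.0, 28.0], 0.54)]
stand_a_nest [([565.0, -267.0, 13.0], 0.68), ([531.0, -77.0, 23.0], 0.56), ([374.
[... 548 characters left out ...]
0.94), ([535.0, -252.0, 90.0], 0.68), ([563.0, -258.0, 84.0], 0.63), ([528.0, -67.0, 78.0], 0.63)]
paddle_a [([529.0, 121.0, 87.0], 0.76), ([504.0, -50.0, 84.0], 0.66), ([538.0, -249.0, 88.0], 0.62)]
paddle_a_edge [([534.0, -249.0, 89.0], 0.82)]
stand_a_pivot [([561.0, -257.0, 82.0], 0.94)]
specimen_a [([576.0, 60.0, 25.0], 0.64)]
stand_a_nest [([562.0, -260.0, 85.0], 0.61), ([528.0, -64.0, 80.0], 0.57)]
beaker [([644.0, 250.0, 29.0], 0.64)]
petri_dish [([376.0, 13.0, 14.0], 0.75)]
screw_cap [([374.0, -170.0, -5.0], 0.52), ([561.0, -258.0, 84.0], 0.15)]
dropper [([688.0, -152.0, 68.0], 0.72), ([530.0, -65.0, 77.0], 0.26), ([562.0, -257.0, 85.0], 0.18)]
jar_cap [([389.0, -430.0, 15.0], 0.57)]
```

View pics/scene0.png

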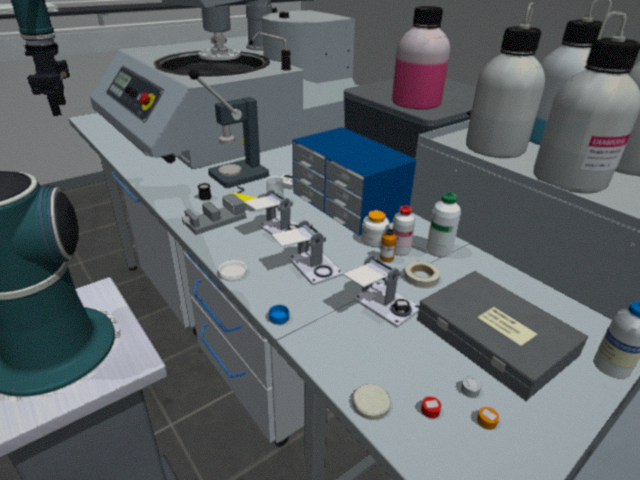

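View pics/top0.png

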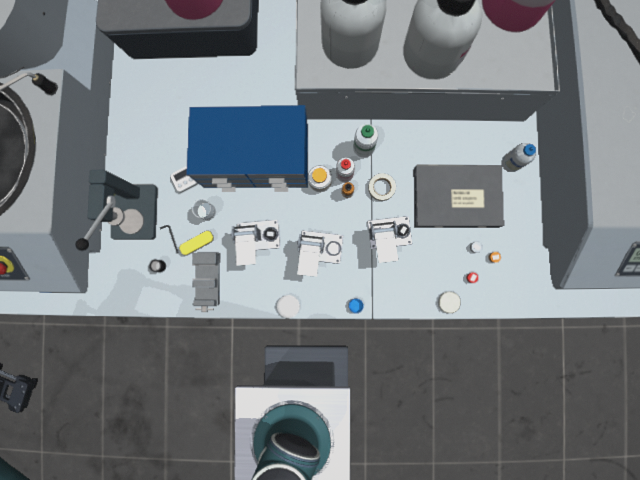

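The scene view shows three stands with white paddles at about (265,200), (295,235) and (370,275). The right nest at (400,307) looks full and the middle one at (322,270) looks empty. In the top view the nests are at (270,234), (334,249) and (404,230), and I'll zoom in on them.

```bash
python3 - <<'E'
import cv2
a=cv2.imread("pics/top0.png")[205:285,225:420]
cv2.imwrite("pics/topz.png",cv2.resize(a,None,fx=4,fy=4,interpolation=cv2.INTER_CUBIC))
a=cv2.imread("pics/scene0.png")[180:330,235:430]
cv2.imwrite("pics/scenez.png",cv2.resize(a,None,fx=4,fy=4,interpolation=cv2.INTER_CUBIC))
E
```

```text
(no output)
```

View pics/topz.png

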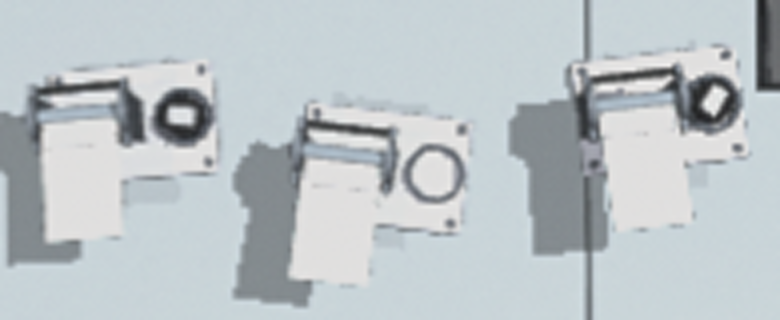

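View pics/scenez.png

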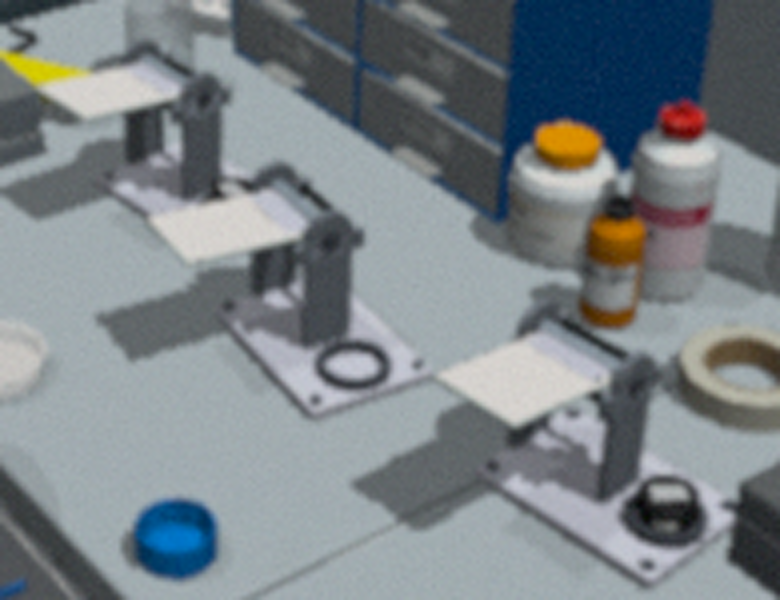

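Left and right stands hold specimens and the middle one is empty. In the zoomed top view the nests are at (183,116), (434,173) and (711,101). Next I'll fit the stand poses and paddle angles from both views.

```bash
cat > h.py <<'E'
import numpy as np
from scipy.spatial.transform import Rotation as R
from station import env
def cam(n):
    c=env.get_calibration(n); return c,R.from_euler('xyz',c["rotation"],degrees=True)
def proj(n,P):
    c,r=cam(n); q=r.inv().apply(np.atleast_2d(P)-c["origin"]); s=q[:,:2]/q[:,2:]
    s=s*(1+c["k1"]*(s**2).sum(1,keepdims=True)); return s*[c["fx"],c["fy"]]+[c["cx"],c["cy"]]
def local(p,pts):
    c,s=np.cos(p[2]),np.sin(p[2]); pts=np.atleast_2d(pts)
    return pts@np.array([[c,s,0],[-s,c,0],[0,0,1]])+[p[0],p[1],0]
def ed(th,y,dz): return [-85*np.cos(th)-dz*np.sin(th)*-1*-1, 25+y, 80+85*np.sin(th)+dz*np.cos(th)] 
E
python3 - <<'E'
from h import *
from scipy.optimize import least_squares
T=lambda x,y:(225+x/4,205+y/4); S=lambda x,y:(235+x/4,180+y/4)
N=(0,-36,14);F=(40,-58,8);G=(-40,-58,8)
D={"L":([555,107,.08,.1],[("top",N,T(183,116)),("top",F,T(214,61)),("top",G,T(215,173)),("top",26,T(44,242)),("top",-26,T(122,236)),("scene",26,S(42,86)),("scene",-26,S(93,118))]),
"M":([530,-60,-.1,.1],[("top",N,T(434,173)),("top",F,T(470,122)),("top",G,T(456,235)),("top",26,T(289,278)),("top",-26,T(368,286)),("scene",26,S(150,218)),("scene",-26,S(195,263)),("scene",N,S(353,364)),("scene",G,S(315,416))]),
"R":([560,-257,.08,.1],[("top",N,T(711,101)),("top",F,T(738,44)),("top",G,T(749,155)),("top",26,T(614,230)),("top",-26,T(692,222)),("scene",26,S(440,375)),("scene",-26,S(515,425)),("scene",N,S(664,508)),("scene",G,S(650,583))])}
for k,(p0,o) in D.items():
    def f(p):
        r=[]
        for n,l,px in o:
            L=l if isinstance(l,tuple) else ed(p[3],l,2)
            r+=list((proj(n,local(p,L))-px)[0])
        return r
    s=least_squares(f,p0,loss="soft_l1"); p=s.x
    print(k,np.round(p,3),"res",np.round(f(p),1).tolist())
    print("  pivot",local(p,[0,25,80])[0].round(1),"edge",local(p,ed(p[3],0,0))[0].round(1))
# cabinet front bottom edge & top guess
E
```

```text
L [5.74727e+02 9.58440e+01 6.40000e-02 9.60000e-02] res [0.1, 0.2, -0.3, -0.4, 0.9, -0.1, -0.2, -0.3, -0.0, 0.0, 0.0, 0.0, -0.7, 0.0]
  pivot [573.1 120.8  80. ] edge [488.7 115.3  88.2]
M [ 5.41354e+02 -7.97900e+01 -1.17000e-01  3.40000e-02] res [0.1, 0.3, 0.6, -0.0, 0.8, 0.1, -0.3, 0.2, -0.4, 0.6, -0.1, -0.0, -0.7, 0.0, 1.5, -1.3, 0.4, -1.6]
  pivot [544.3 -55.   80. ] edge [459.9 -45.1  82.9]
R [ 5.83425e+02 -2.72939e+02  9.50000e-02  1.13000e-01] res [0.2, 0.6, -0.7, 0.3, -0.3, 0.8, -0.7, 0.3, -0.3, 0.4, -0.4, -0.1, 0.7, 0.0, 2.1, 0.5, 1.2, -1.2]
  pivot [ 581.  -248.1   80. ] edge [ 497.  -256.1   89.6]
```

```bash
cat >> h.py <<'E'
ST={"L":(574.7,95.8,.064),"R":(583.4,-272.9,.095)}
def where(k):
    s=env.observe(); p=ST[k]; d=np.array(s["tool_pos"])-[p[0],p[1],0]; c,n=np.cos(p[2]),np.sin(p[2])
    print(round(s["time_s"],2),"stand xyz",np.round([c*d[0]+n*d[1],-n*d[0]+c*d[1],d[2]],1),"rot",np.round(s["tcp_rot"],1),"F",np.round(s["wrist_force"],1),"w",round(s["gripper_width"],1)); return s
def goto(k,loc):
    s=where(k); r=R.from_euler('xyz',s["tcp_rot"],degrees=True)
    g=local(ST[k],loc)[0]; u=r.inv().apply(g-np.array(s["tool_pos"]))/60
    t=np.degrees(ST[k][2])+180-s["tcp_rot"][2]; t=(t+180)%360-180
    print("goal",g.round(1),"tx,ty,tz",u.round(3),"turn",round(-t/10,3))
E
python3 -c "
from h import *
goto('L',[-115,25,200])"
```

```text
1.2 stand xyz [-324.4  566.   212.4] rot [-180.    -0.   161.4] F [-0.1 -0.5  0.2] w 88.3
goal [458.3 113.4 200. ] tx,ty,tz [-6.641 -7.027  0.207] turn -2.222
```

```bash
python3 -m pendant '[{"hand":0,"tx":-0.66,"ty":-0.7,"tz":0,"turn":-0.4},{"hand":0,"tx":-1.33,"ty":-1.4,"tz":0,"turn":-0.8},{"hand":0,"tx":-2.0,"ty":-2.1,"tz":0,"turn":-1.2},{"hand":0,"tx":-2.66,"ty":-2.8,"tz":0,"turn":-1.7},{"hand":0,"tx":-3.32,"ty":-3.5,"tz":0,"turn":-2.2}]' 8; python3 -c "
from h import *
goto('L',[-115,25,200])"
```

```text
time_s: 1.82
tool_pos: [337.4, 375.8, 212.7]
tcp_rot: [180.0, 0.0, -176.4]
wrist_force: [0.9, -0.7, 0.6]
gripper_width: 40.1
grasp_force: 0.0
1.82 stand xyz [-218.9  294.6  212.7] rot [ 180.     0.  -176.4] F [ 0.9 -0.7  0.6] w 40.1
goal [458.3 113.4 200. ] tx,ty,tz [-1.734 -4.493  0.211] turn -0.003
```

```bash
python3 -m pendant '[{"hand":0,"tx":-0.35,"ty":-0.9},{"hand":0,"tx":-0.7,"ty":-1.8},{"hand":0,"tx":-1.05,"ty":-2.7},{"hand":0,"tx":-1.4,"ty":-3.6},{"hand":0,"tx":-1.73,"ty":-4.49,"tz":0.2}]'; python3 -c "
from h import *
goto('L',[-115,25,65])"
```

```text
1.82 stand xyz [-218.9  294.6  212.7] rot [ 180.     0.  -176.4] F [ 0.9 -0.7  0.6] w 40.1
goal [458.3 113.4  65. ] tx,ty,tz [-1.732 -4.494  2.461] turn -0.003invalid input
```

```bash
python3 -m pendant '[{"hand":0,"tx":-0.35,"ty":-0.9,"tz":0,"turn":0},{"hand":0,"tx":-0.7,"ty":-1.8,"tz":0,"turn":0},{"hand":0,"tx":-1.05,"ty":-2.7,"tz":0,"turn":0},{"hand":0,"tx":-1.4,"ty":-3.6,"tz":0,"turn":0},{"hand":0,"tx":-1.73,"ty":-4.49,"tz":0.2,"turn":0}]'; python3 -c "
from h import *
goto('L',[-115,25,65])"
```

```text
time_s: 2.45
tool_pos: [458.3, 113.2, 201.9]
tcp_rot: [180.0, 0.2, -176.6]
wrist_force: [0.6, 0.3, 0.4]
gripper_width: 0.5
grasp_force: 0.0
2.45 stand xyz [-115.1   24.8  201.9] rot [ 180.     0.2 -176.6] F [0.6 0.3 0.4] w 0.5
goal [458.3 113.4  65. ] tx,ty,tz [8.000e-03 2.000e-03 2.281e+00] turn -0.022
```

Now I'll lower in front of the free edge and look.

```bash
python3 -m pendant '[{"hand":0,"tx":0,"ty":0,"tz":0.7,"turn":0},{"hand":0,"tx":0,"ty":0,"tz":1.4,"turn":0},{"hand":0,"tx":0,"ty":0,"tz":1.9,"turn":0},{"hand":0,"tx":0,"ty":0,"tz":2.28,"turn":0},{"hand":0,"tx":0,"ty":0,"tz":2.28,"turn":0}]'; python3 -c "
from h import *
import cv2
where('L')
a=env.grab_frame('scene')[150:250,200:330]; b=env.grab_frame('top')[190:290,210:340]
cv2.imwrite('pics/c1.png',cv2.resize(cv2.vconcat([a,b]),None,fx=3,fy=3,interpolation=cv2.INTER_CUBIC))"
```

```text
time_s: 3.08
tool_pos: [454.7, 114.4, 61.9]
tcp_rot: [-180.0, -0.2, -176.6]
wrist_force: [0.1, -0.3, 0.1]
gripper_width: 0.6
grasp_force: 0.0
3.08 stand xyz [-118.6   26.2   61.9] rot [-180.    -0.2 -176.6] F [ 0.1 -0.3  0.1] w 0.6
```

View pics/c1.png

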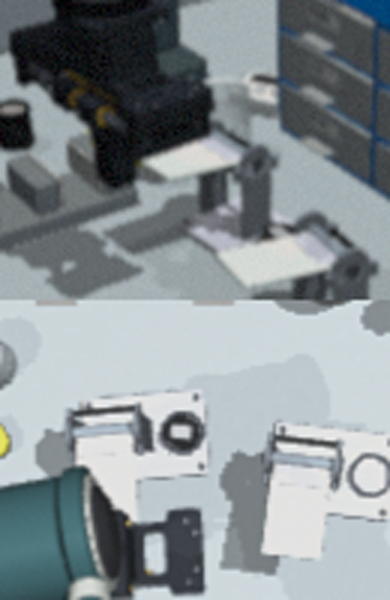

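The fingertip (about (115,180) in the upper half) is just in front of the paddle's free edge (140,160), and slightly below it. Next I'll advance gently to contact.

```bash
python3 -m pendant '[{"hand":0,"tx":-0.12,"ty":0,"tz":0,"turn":0},{"hand":0,"tx":-0.2,"ty":0,"tz":0,"turn":0},{"hand":0,"tx":-0.25,"ty":0,"tz":0,"turn":0},{"hand":0,"tx":-0.27,"ty":0,"tz":0,"turn":0},{"hand":0,"tx":-0.27,"ty":0,"tz":0,"turn":0}]'; python3 -c "
from h import *
where('L')"; python3 -m pendant '[{"hand":0,"tx":-0.03,"ty":0,"tz":0,"turn":0},{"hand":0,"tx":-0.05,"ty":0,"tz":0,"turn":0},{"hand":0,"tx":-0.05,"ty":0,"tz":0,"turn":0}]'; python3 -c "
from h import *
where('L')"
```

```text
time_s: 3.8
tool_pos: [472.8, 115.7, 63.6]
tcp_rot: [-180.0, -0.0, -176.6]
wrist_force: [0.8, -0.5, -0.1]
gripper_width: 0.3
grasp_force: 0.0
3.8 stand xyz [-100.4   26.4   63.6] rot [-180.    -0.  -176.6] F [ 0.8 -0.5 -0.1] w 0.3
time_s: 4.18
tool_pos: [475.7, 115.9, 63.5]
tcp_rot: [-180.0, -0.0, -176.6]
wrist_force: [0.2, 0.4, 0.4]
gripper_width: 0.2
grasp_force: 0.1
4.17 stand xyz [-97.5  26.4  63.5] rot [-180.    -0.  -176.6] F [0.2 0.4 0.4] w 0.2
```

```bash
for i in 1; do python3 -m pendant '[{"hand":0,"tx":-0.03,"ty":0,"tz":0,"turn":0},{"hand":0,"tx":-0.03,"ty":0,"tz":0,"turn":0}]'|grep -E "pos|force"; python3 -m pendant '[{"hand":0,"tx":-0.03,"ty":0,"tz":0,"turn":0},{"hand":0,"tx":-0.03,"ty":0,"tz":0,"turn":0}]'|grep -E "pos|force"; done; python3 -c "
from h import *
where('L')"
```

```text
tool_pos: [476.1, 115.9, 63.0]
wrist_force: [-4.0, 0.3, 0.4]
grasp_force: 2.2
tool_pos: [476.1, 115.9, 62.3]
wrist_force: [-8.1, 0.6, 0.3]
grasp_force: 3.9
4.67 stand xyz [-97.1  26.4  62.3] rot [-180.    -0.4 -176.6] F [-8.1  0.6  0.3] w 0.5
```

```bash
python3 -m pendant '[{"hand":0,"tx":-0.01,"ty":0,"tz":-0.07,"turn":0},{"hand":0,"tx":-0.025,"ty":0,"tz":-0.14,"turn":0},{"hand":0,"tx":-0.06,"ty":0,"tz":-0.28,"turn":0},{"hand":0,"tx":-0.11,"ty":0,"tz":-0.41,"turn":0},{"hand":0,"tx":-0.11,"ty":0,"tz":-0.41,"turn":0}]'; python3 -c "
from h import *
import cv2
where('L')
a=env.grab_frame('scene')[150:250,200:330]
cv2.imwrite('pics/c2.png',cv2.resize(a,None,fx=4,fy=4,interpolation=cv2.INTER_CUBIC))"
```

```text
time_s: 5.3
tool_pos: [483.6, 116.5, 88.1]
tcp_rot: [180.0, -0.3, -176.6]
wrist_force: [-9.2, 0.8, 3.2]
gripper_width: 0.3
grasp_force: 4.8
5.3 stand xyz [-89.6  26.5  88.1] rot [ 180.    -0.3 -176.6] F [-9.2  0.8  3.2] w 0.3
```

View pics/c2.png

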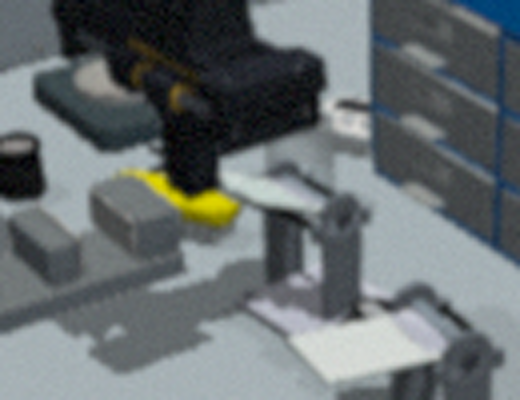

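The paddle's edge has risen with the fingertip (edge at (225,180), angle about 0.43 rad). I'll continue along the arc.

```bash
python3 -m pendant '[{"hand":0,"tx":-0.06,"ty":0,"tz":-0.1,"turn":0},{"hand":0,"tx":-0.12,"ty":0,"tz":-0.2,"turn":0},{"hand":0,"tx":-0.21,"ty":0,"tz":-0.31,"turn":0},{"hand":0,"tx":-0.3,"ty":0,"tz":-0.41,"turn":0},{"hand":0,"tx":-0.41,"ty":0,"tz":-0.5,"turn":0}]'; python3 -m pendant '[{"hand":0,"tx":-0.12,"ty":0,"tz":-0.08,"turn":0},{"hand":0,"tx":-0.24,"ty":0,"tz":-0.14,"turn":0},{"hand":0,"tx":-0.36,"ty":0,"tz":-0.19,"turn":0},{"hand":0,"tx":-0.5,"ty":0,"tz":-0.22,"turn":0},{"hand":0,"tx":-0.64,"ty":0,"tz":-0.24,"turn":0}]'; python3 -c "
from h import *
where('L')"
```

```text
time_s: 5.98
tool_pos: [511.2, 118.2, 118.8]
tcp_rot: [180.0, 0.1, -176.5]
wrist_force: [-1.0, -0.4, 0.6]
gripper_width: 0.4
grasp_force: 0.8
time_s: 6.6
tool_pos: [549.5, 120.3, 132.6]
tcp_rot: [-180.0, 0.0, -176.6]
wrist_force: [-0.9, -0.5, -0.3]
gripper_width: 0.6
grasp_force: 0.3
6.6 stand xyz [-23.6  26.1 132.6] rot [-180.     0.  -176.6] F [-0.9 -0.5 -0.3] w 0.6
```

```bash
python3 -m pendant '[{"hand":0,"tx":-0.15,"ty":0,"tz":0,"turn":0},{"hand":0,"tx":-0.33,"ty":0,"tz":0,"turn":0},{"hand":0,"tx":-0.53,"ty":0,"tz":0.03,"turn":0},{"hand":0,"tx":-0.73,"ty":0,"tz":0.12,"turn":0},{"hand":0,"tx":-0.9,"ty":0,"tz":0.2,"turn":0}]'; python3 -m pendant '[{"hand":0,"tx":-0.16,"ty":0,"tz":0.09,"turn":0},{"hand":0,"tx":-0.3,"ty":0,"tz":0.18,"turn":0},{"hand":0,"tx":-0.42,"ty":0,"tz":0.28,"turn":0},{"hand":0,"tx":-0.5,"ty":0,"tz":0.38,"turn":0},{"hand":0,"tx":-0.5,"ty":0,"tz":0.38,"turn":0}]'; python3 -c "
from h import *
where('L')"
```

```text
time_s: 7.22
tool_pos: [603.6, 123.6, 120.1]
tcp_rot: [180.0, -0.0, -176.6]
wrist_force: [-0.8, -0.2, 0.4]
gripper_width: 0.5
grasp_force: 0.2
time_s: 7.85
tool_pos: [632.5, 125.3, 97.0]
tcp_rot: [-180.0, -0.1, -176.6]
wrist_force: [-0.4, -0.3, 0.3]
gripper_width: 0.6
grasp_force: 0.0
7.85 stand xyz [59.6 25.8 97. ] rot [-1.800e+02 -1.000e-01 -1.766e+02] F [-0.4 -0.3  0.3] w 0.6
```

```bash
python3 -m pendant '[{"hand":0,"tx":0,"ty":0,"tz":0.09,"turn":0},{"hand":0,"tx":0,"ty":0,"tz":0.18,"turn":0},{"hand":0,"tx":0,"ty":0,"tz":0.22,"turn":0},{"hand":0,"tx":0,"ty":0,"tz":0.22,"turn":0}]'|grep -E "pos|wrist"; python3 -m pendant '[{"hand":0,"tx":0,"ty":0,"tz":0.03,"turn":0},{"hand":0,"tx":0,"ty":0,"tz":0.03,"turn":0}]'|grep -E "pos|wrist"; python3 -m pendant '[{"hand":0,"tx":0,"ty":0,"tz":0.03,"turn":0},{"hand":0,"tx":0,"ty":0,"tz":0.03,"turn":0}]'|grep -E "pos|wrist"; python3 -c "
from h import *
where('L')"
```

```text
tool_pos: [632.4, 125.3, 84.3]
wrist_force: [-0.1, -0.4, -0.7]
tool_pos: [632.7, 125.4, 82.8]
wrist_force: [-0.5, 0.2, 0.2]
tool_pos: [632.6, 125.4, 80.9]
wrist_force: [-0.4, -0.5, -0.3]
8.85 stand xyz [59.7 25.8 80.9] rot [-180.    -0.  -176.6] F [-0.4 -0.5 -0.3] w 0.5
```

```bash
python3 -m pendant '[{"hand":0,"tx":0,"ty":0,"tz":0.03,"turn":0},{"hand":0,"tx":0,"ty":0,"tz":0.03,"turn":0}]'|grep -E "pos|wrist";python3 -m pendant '[{"hand":0,"tx":0,"ty":0,"tz":0.03,"turn":0},{"hand":0,"tx":0,"ty":0,"tz":0.03,"turn":0}]'|grep -E "pos|wrist"; python3 -c "
from h import *
import cv2
where('L')
a=env.grab_frame('scene')[150:250,200:330]; b=env.grab_frame('top')[190:290,210:340]
cv2.imwrite('pics/c3.png',cv2.resize(cv2.hconcat([a,b]),None,fx=3,fy=3,interpolation=cv2.INTER_CUBIC))"
```

```text
tool_pos: [632.6, 125.4, 79.0]
wrist_force: [-0.3, 0.1, 0.5]
tool_pos: [632.6, 125.4, 77.2]
wrist_force: [0.1, 0.2, 0.5]
9.35 stand xyz [59.6 25.8 77.2] rot [-180.    -0.  -176.6] F [0.1 0.2 0.5] w 0.4
```

View pics/c3.png

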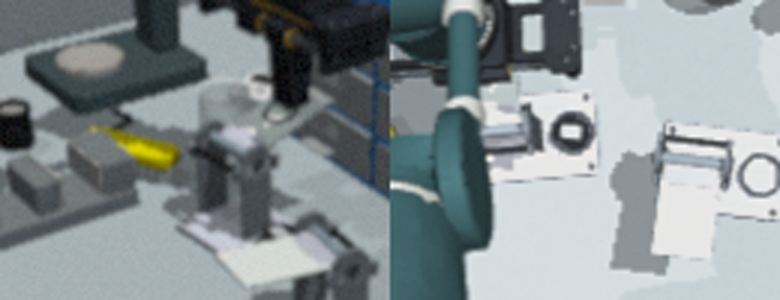

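The paddle has gone over its hinge and shows its ring face (near (275,115)), with the fingertip at (290,100) on it. It isn't on the stop yet, since there's no force, so I'll press further in small steps.

```bash
python3 -m pendant '[{"hand":0,"tx":0,"ty":0,"tz":0.03,"turn":0},{"hand":0,"tx":0,"ty":0,"tz":0.03,"turn":0}]'|grep -E "pos|wrist";python3 -m pendant '[{"hand":0,"tx":0,"ty":0,"tz":0.03,"turn":0},{"hand":0,"tx":0,"ty":0,"tz":0.03,"turn":0}]'|grep -E "pos|wrist"; python3 -c "
from h import *
import cv2
where('L')
a=env.grab_frame('scene')[165:225,250:330]
cv2.imwrite('pics/c4.png',cv2.resize(a,None,fx=8,fy=8,interpolation=cv2.INTER_CUBIC))"
```

```text
tool_pos: [632.6, 125.4, 75.4]
wrist_force: [0.5, 0.8, 1.4]
tool_pos: [632.6, 125.4, 73.6]
wrist_force: [-0.4, 0.4, -0.7]
9.95 stand xyz [59.7 25.8 73.6] rot [-180.    -0.  -176.6] F [-0.4  0.4 -0.7] w 0.2
```

View pics/c4.png

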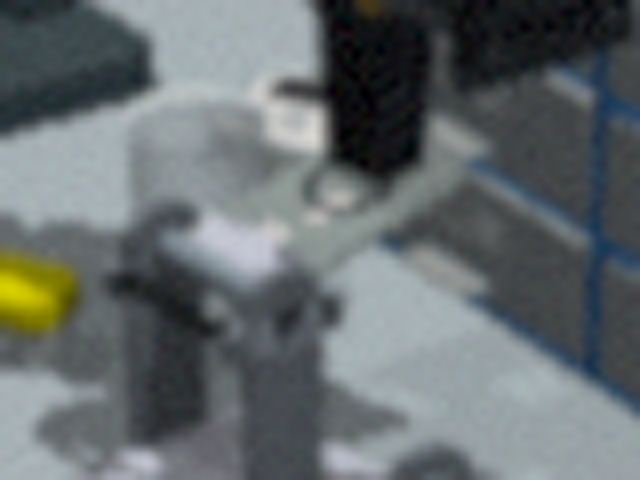

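```bash
python3 -c "
from h import *
import cv2
f=lambda P:((proj('scene',local(ST['L'],P))-[250,165])*8).round().tolist()
for d in (0,.1,.2,.3): 
  th=np.pi-d
  print(d,f([ed(th,26,-2),ed(th,-26,-2)]))
print('tcp',f([[59.7,25.8,73.6]]),'hinge',f([[0,25+26,80],[0,25-26,80]]))
"
```

```text
0 [[393.0, 164.0], [493.0, 219.0]]
0.1 [[393.0, 141.0], [493.0, 196.0]]
0.2 [[390.0, 119.0], [491.0, 173.0]]
0.3 [[385.0, 98.0], [487.0, 152.0]]
tcp [[381.0, 235.0]] hinge [[188.0, 243.0], [286.0, 302.0]]
```

```bash
python3 -c "
from h import *
print(((proj('scene',local(ST['L'],[[-89.6,26.5,88.1],[-89.6,26.5,100]]))-[200,150])*4).round())
import cv2
for n in ['paddle_a','paddle_a_edge','stand_a_pivot']:
  env.grab_frame('scene')
  for d in env.regions_of(n,'scene'):
    ys,xs=np.where(d['region']); print(n,round(d['confidence'],2),len(xs),xs.min(),xs.max(),ys.min(),ys.max())
"
python3 - <<'E'
import sys; sys.path.insert(0,'.')
from h import *
import cv2
a=env.grab_frame('scene')[140:240,230:350]
a=cv2.resize(a,None,fx=6,fy=6,interpolation=cv2.INTER_CUBIC)
o=np.array([230,140])
q=lambda P:tuple(int(v) for v in ((proj('scene',local(ST['L'],P))-o)*6)[0])
for d,c in((0,(0,255,0)),(.25,(0,0,255))):
    th=np.pi-d
    e=[q(ed(th,26,-2)),q(ed(th,-26,-2)),q([0,-1,80]),q([0,51,80])]
    cv2.polylines(a,[np.array(e)],True,c,1)
s=where('L')
cv2.circle(a,q([59.7,25.8,s["tool_pos"][2]]),4,(255,0,255),1)
cv2.imwrite('pics/c5.png',a)
E
```

```text
[[198. 226.]
 [197. 209.]]
paddle_a 0.82 321 270 305 185 202
paddle_a 0.6 706 344 389 261 286
paddle_a 0.6 518 271 312 226 246
paddle_a_edge 0.65 671 344 388 262 286
stand_a_pivot 0.87 2346 345 416 256 325
10.35 stand xyz [59.7 25.8 73.8] rot [ 180.    -0.  -176.6] F [ 0.7 -0.3 -0.6] w 0.7
```

View pics/c5.png

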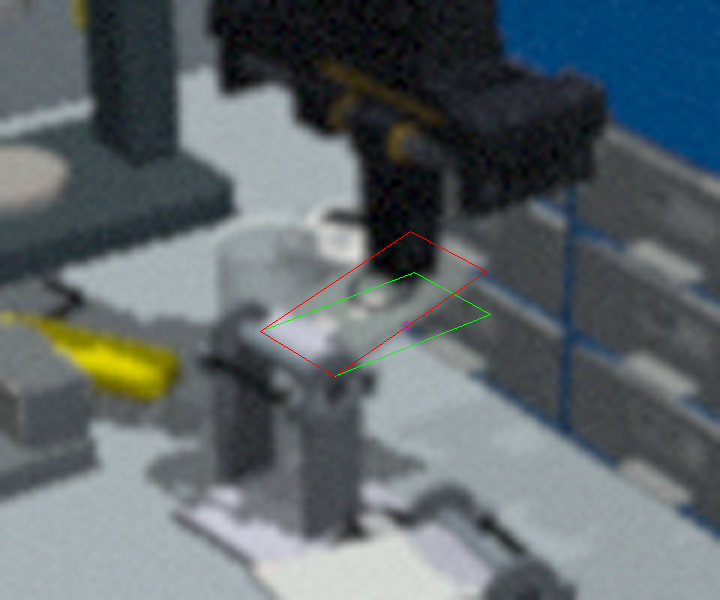

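The fingertip's visible end is about 20 mm above the nominal TCP point, and the paddle matches the red outline (0.25 rad above level). So there's room to press further, but first I'll check clearance to the blue cabinet.

```bash
python3 - <<'E'
from h import *
c,r=cam('scene')
for px in ((297,192),(360,234)):
    d=r.apply([(px[0]-c["cx"])/c["fx"],(px[1]-c["cy"])/c["fy"],1]); t=-c["origin"][2]/d[2]; print((c["origin"]+t*d).round())
E
python3 -m pendant '[{"hand":0,"tx":0,"ty":0,"tz":0.04,"turn":0},{"hand":0,"tx":0,"ty":0,"tz":0.08,"turn":0},{"hand":0,"tx":0,"ty":0,"tz":0.08,"turn":0}]'|grep -E "pos|wrist";python3 -m pendant '[{"hand":0,"tx":0,"ty":0,"tz":0.04,"turn":0},{"hand":0,"tx":0,"ty":0,"tz":0.06,"turn":0},{"hand":0,"tx":0,"ty":0,"tz":0.06,"turn":0}]'|grep -E "pos|wrist"
```

```text
[722. 257.   0.]
[718. -32.   0.]
tool_pos: [632.4, 125.4, 68.6]
wrist_force: [0.0, 0.2, 1.4]
tool_pos: [632.6, 125.4, 65.2]
wrist_force: [-0.8, 0.6, -0.7]
```

```bash
for i in a; do python3 -m pendant '[{"hand":0,"tx":0,"ty":0,"tz":0.04,"turn":0},{"hand":0,"tx":0,"ty":0,"tz":0.04,"turn":0}]'|grep -E "pos|wrist";python3 -m pendant '[{"hand":0,"tx":0,"ty":0,"tz":0.04,"turn":0},{"hand":0,"tx":0,"ty":0,"tz":0.04,"turn":0}]'|grep -E "pos|wrist"; python3 -m pendant '[{"hand":0,"tx":0,"ty":0,"tz":0.03,"turn":0},{"hand":0,"tx":0,"ty":0,"tz":0.03,"turn":0}]'|grep -E "pos|wrist"; done; python3 - <<'E'
from h import *
env.grab_frame('scene')
for d in env.regions_of('paddle_a','scene'):
    ys,xs=np.where(d['region']); i=xs.argmax(); print(round(d['confidence'],2),len(xs),xs[i],ys[xs==xs[i]].mean())
for a in (0,.1,.2): print(proj('scene',local(ST['L'],ed(np.pi-a,-26,-2))).round(1))
E
```

```text
tool_pos: [632.6, 125.4, 62.8]
wrist_force: [0.8, -0.8, 0.2]
tool_pos: [632.5, 125.4, 60.3]
wrist_force: [-0.1, -0.7, 0.5]
tool_pos: [632.6, 125.4, 58.6]
wrist_force: [0.6, -0.2, -0.7]
0.82 545 312 233.5
0.78 253 307 192.0
0.73 672 388 271.0
[[311.7 192.4]]
[[311.6 189.5]]
[[311.4 186.7]]
```

```bash
python3 -m pendant '[{"hand":0,"tx":0,"ty":0,"tz":0.04,"turn":0},{"hand":0,"tx":0,"ty":0,"tz":0.04,"turn":0}]'|grep -E "pos|wrist";python3 -m pendant '[{"hand":0,"tx":0,"ty":0,"tz":0.03,"turn":0},{"hand":0,"tx":0,"ty":0,"tz":0.03,"turn":0}]'|grep -E "pos|wrist"; python3 - <<'E'
from h import *
import cv2
a=env.grab_frame('scene')[140:240,230:350]
a=cv2.resize(a,None,fx=6,fy=6,interpolation=cv2.INTER_CUBIC)
o=np.array([230,140])
q=lambda P:tuple(int(v) for v in ((proj('scene',local(ST['L'],P))-o)*6)[0])
for d,c in((0,(0,255,0)),):
    th=np.pi-d
    e=[q(ed(th,26,-2)),q(ed(th,-26,-2)),q([0,-1,80]),q([0,51,80])]
    cv2.polylines(a,[np.array(e)],True,c,1)
cv2.imwrite('pics/c6.png',a)
E
```

```text
tool_pos: [632.6, 125.4, 56.2]
wrist_force: [-0.3, 0.3, -0.4]
tool_pos: [632.7, 125.4, 55.9]
wrist_force: [-3.3, -0.8, 6.6]
```

View pics/c6.png

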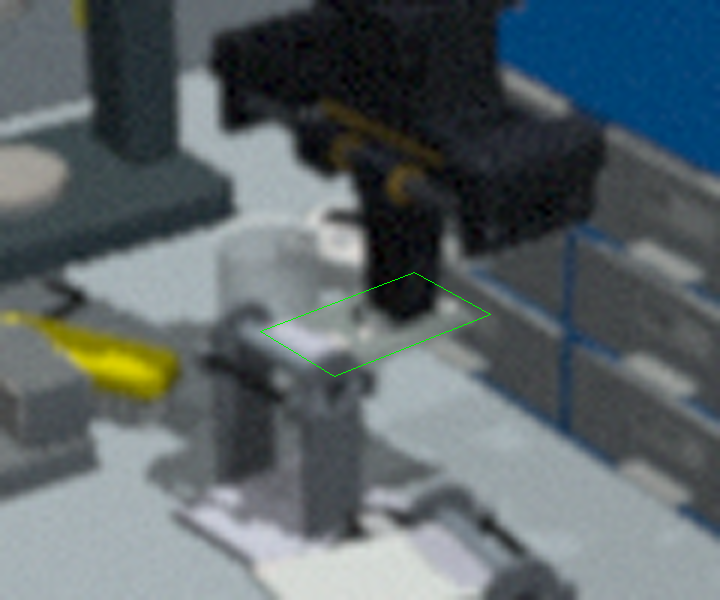

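The paddle is level on its stop: the outline matches, contact gives 6.6 N at reported z = 55.9, and the real tip end is about 26 mm above the reported TCP. Next I'll retreat upward and go to the right stand.

```bash
python3 -m pendant '[{"hand":0,"tx":0,"ty":0,"tz":-0.5,"turn":0},{"hand":0,"tx":0,"ty":0,"tz":-1.3,"turn":0},{"hand":0,"tx":0,"ty":0,"tz":-2.0,"turn":0},{"hand":0,"tx":0,"ty":0,"tz":-2.5,"turn":0},{"hand":0,"tx":0,"ty":0,"tz":-2.5,"turn":0}]'|grep -E "pos|wrist"; python3 -c "
from h import *
import cv2
cv2.imwrite('pics/t.png',env.grab_frame('top'))
goto('R',[-120,25,206])"
```

```text
tool_pos: [634.8, 125.7, 208.1]
wrist_force: [0.2, -0.6, 0.3]
13.18 stand xyz [ 87.5 391.9 205.4] rot [ 1.800e+02  1.000e-01 -1.765e+02] F [0.3 0.3 0. ] w 0.5
goal [ 461.6 -259.4  206. ] tx,ty,tz [ 3.244 -6.231 -0.018] turn -0.199
```

```bash
python3 -m pendant '[{"hand":0,"tx":0.4,"ty":-0.78,"tz":0,"turn":-0.1},{"hand":0,"tx":0.8,"ty":-1.56,"tz":0,"turn":-0.2},{"hand":0,"tx":1.2,"ty":-2.34,"tz":0,"turn":-0.2},{"hand":0,"tx":1.6,"ty":-3.12,"tz":0,"turn":-0.2},{"hand":0,"tx":2.0,"ty":-3.9,"tz":0,"turn":-0.2}]'|grep pos; python3 -m pendant '[{"hand":0,"tx":0.4,"ty":-0.78,"tz":0,"turn":0},{"hand":0,"tx":0.8,"ty":-1.56,"tz":0,"turn":0},{"hand":0,"tx":1.24,"ty":-2.33,"tz":0,"turn":0},{"hand":0,"tx":1.24,"ty":-2.33,"tz":0,"turn":0},{"hand":0,"tx":1.24,"ty":-2.33,"tz":0,"turn":0}]'|grep pos; python3 -c "
from h import *
goto('R',[-120,25,50])"
```

```text
tool_pos: [524.6, -116.4, 201.7]
tool_pos: [465.3, -260.8, 202.6]
14.43 stand xyz [-116.4   23.2  202.6] rot [ 1.799e+02 -1.000e-01 -1.746e+02] F [-0.3 -0.  -0.1] w 0.4
goal [ 461.6 -259.4   50. ] tx,ty,tz [0.054 0.023 2.544] turn -0.006
```

```bash
python3 -m pendant '[{"hand":0,"tx":0.05,"ty":0.02,"tz":0.7,"turn":0},{"hand":0,"tx":0.05,"ty":0.02,"tz":1.4,"turn":0},{"hand":0,"tx":0.05,"ty":0.02,"tz":2.1,"turn":0},{"hand":0,"tx":0.05,"ty":0.02,"tz":2.5,"turn":0},{"hand":0,"tx":0.05,"ty":0.02,"tz":2.54,"turn":0}]'|grep -E "pos|wrist";python3 -m pendant '[{"hand":0,"tx":-0.1,"ty":0,"tz":0,"turn":0},{"hand":0,"tx":-0.2,"ty":0,"tz":0,"turn":0},{"hand":0,"tx":-0.25,"ty":0,"tz":0,"turn":0},{"hand":0,"tx":-0.28,"ty":0,"tz":0,"turn":0},{"hand":0,"tx":-0.28,"ty":0,"tz":0,"turn":0}]'|grep -E "pos|wrist"; python3 -c "
from h import *
where('R')"
```

```text
tool_pos: [461.5, -257.8, 49.3]
wrist_force: [-0.2, 0.7, 0.5]
tool_pos: [480.0, -259.2, 52.5]
wrist_force: [0.4, -0.3, 0.0]
15.68 stand xyz [-101.6   23.4   52.5] rot [-180.     0.  -174.6] F [ 0.4 -0.3  0. ] w 0.3
```

```bash
python3 -m pendant '[{"hand":0,"tx":-0.05,"ty":0,"tz":0,"turn":0},{"hand":0,"tx":-0.06,"ty":0,"tz":0,"turn":0}]'|grep -E "pos|wrist"; python3 -m pendant '[{"hand":0,"tx":-0.03,"ty":0,"tz":0,"turn":0},{"hand":0,"tx":-0.03,"ty":0,"tz":0,"turn":0}]'|grep -E "pos|wrist";python3 -m pendant '[{"hand":0,"tx":-0.03,"ty":0,"tz":0,"turn":0},{"hand":0,"tx":-0.03,"ty":0,"tz":0,"turn":0}]'|grep -E "pos|wrist"
```

```text
tool_pos: [483.5, -258.8, 52.2]
wrist_force: [-0.1, 0.3, 0.5]
tool_pos: [484.9, -258.6, 52.1]
wrist_force: [-1.0, -0.3, -0.1]
tool_pos: [485.0, -258.4, 51.5]
wrist_force: [-5.4, -2.3, 1.0]
```

```bash
python3 -c "
from h import *
where('R')"
```

```text
16.43 stand xyz [-96.6  23.7  51.5] rot [ 180.    -0.2 -174.5] F [-5.4 -2.3  1. ] w 0.4
```

```bash
python3 -m pendant '[{"hand":0,"tx":-0.03,"ty":0,"tz":-0.07,"turn":0},{"hand":0,"tx":-0.045,"ty":0,"tz":-0.14,"turn":0},{"hand":0,"tx":-0.08,"ty":0,"tz":-0.28,"turn":0},{"hand":0,"tx":-0.13,"ty":0,"tz":-0.41,"turn":0},{"hand":0,"tx":-0.13,"ty":0,"tz":-0.41,"turn":0}]'; python3 - <<'E'
from h import *
where('R')
env.grab_frame('scene')
for d in env.regions_of('paddle_a','scene'):
    ys,xs=np.where(d['region']); i=xs.argmin(); print(round(d['confidence'],2),len(xs),xs[i],ys[xs==xs[i]].mean())
for a in (0.1,.2,.3,.4,.5): print(a,proj('scene',local(ST['R'],[ed(a,26,2),ed(a,-26,2)])).round(1).tolist())
E
```

```text
time_s: 17.05
tool_pos: [492.7, -257.7, 77.0]
tcp_rot: [179.9, -0.2, -174.5]
wrist_force: [-8.0, -1.3, 4.3]
gripper_width: 0.3
grasp_force: 3.8
17.05 stand xyz [-88.8  23.8  77. ] rot [ 179.9   -0.2 -174.5] F [-8.  -1.3  4.3] w 0.3
0.85 495 273 235.5
0.77 354 269 195.5
0.48 127 363 270.0
0.1 [[344.5, 274.1], [364.4, 286.7]]
0.2 [[345.1, 270.4], [365.1, 282.9]]
0.3 [[346.0, 266.6], [366.1, 279.0]]
0.4 [[347.3, 262.7], [367.4, 275.0]]
0.5 [[348.7, 258.8], [369.0, 271.0]]
```

Same signature as the left stand, so the paddle is lifting. I'll continue along the arc.

```bash
python3 -m pendant '[{"hand":0,"tx":-0.06,"ty":0,"tz":-0.1,"turn":0},{"hand":0,"tx":-0.12,"ty":0,"tz":-0.2,"turn":0},{"hand":0,"tx":-0.21,"ty":0,"tz":-0.31,"turn":0},{"hand":0,"tx":-0.3,"ty":0,"tz":-0.41,"turn":0},{"hand":0,"tx":-0.41,"ty":0,"tz":-0.5,"turn":0}]'|grep -E "pos|wrist"; python3 -m pendant '[{"hand":0,"tx":-0.12,"ty":0,"tz":-0.08,"turn":0},{"hand":0,"tx":-0.24,"ty":0,"tz":-0.14,"turn":0},{"hand":0,"tx":-0.36,"ty":0,"tz":-0.19,"turn":0},{"hand":0,"tx":-0.5,"ty":0,"tz":-0.22,"turn":0},{"hand":0,"tx":-0.64,"ty":0,"tz":-0.24,"turn":0}]'|grep -E "pos|wrist"; python3 -m pendant '[{"hand":0,"tx":-0.15,"ty":0,"tz":0,"turn":0},{"hand":0,"tx":-0.33,"ty":0,"tz":0,"turn":0},{"hand":0,"tx":-0.53,"ty":0,"tz":0.03,"turn":0},{"hand":0,"tx":-0.73,"ty":0,"tz":0.12,"turn":0},{"hand":0,"tx":-0.9,"ty":0,"tz":0.2,"turn":0}]'|grep -E "pos|wrist";  python3 -c "
from h import *
where('R')"
```

```text
tool_pos: [519.5, -255.3, 107.2]
wrist_force: [-1.5, -0.3, 1.4]
tool_pos: [558.1, -251.7, 121.2]
wrist_force: [0.1, 0.3, 0.6]
tool_pos: [611.9, -246.4, 108.5]
wrist_force: [-1.1, 0.1, -0.0]
19.02 stand xyz [ 30.9  23.6 108.5] rot [ 180.    -0.  -174.5] F [-1.1  0.1 -0. ] w 0.9
```

```bash
python3 -m pendant '[{"hand":0,"tx":-0.14,"ty":0,"tz":0.1,"turn":0},{"hand":0,"tx":-0.27,"ty":0,"tz":0.22,"turn":0},{"hand":0,"tx":-0.37,"ty":0,"tz":0.34,"turn":0},{"hand":0,"tx":-0.45,"ty":0,"tz":0.46,"turn":0},{"hand":0,"tx":-0.45,"ty":0,"tz":0.55,"turn":0}]'|grep -E "pos|wrist"; python3 -m pendant '[{"hand":0,"tx":0,"ty":0,"tz":0.06,"turn":0},{"hand":0,"tx":0,"ty":0,"tz":0.12,"turn":0},{"hand":0,"tx":0,"ty":0,"tz":0.16,"turn":0},{"hand":0,"tx":0,"ty":0,"tz":0.19,"turn":0},{"hand":0,"tx":0,"ty":0,"tz":0.19,"turn":0}]'|grep -E "pos|wrist"; python3 -c "
from h import *
where('R')"
```

```text
tool_pos: [638.4, -244.0, 75.6]
wrist_force: [-0.1, 0.1, 0.4]
tool_pos: [638.0, -244.1, 64.7]
wrist_force: [0.1, 0.2, 0.4]
20.27 stand xyz [57.1 23.5 64.7] rot [ 180.    -0.  -174.6] F [0.1 0.2 0.4] w 0.2
```

```bash
python3 -m pendant '[{"hand":0,"tx":0,"ty":0,"tz":0.05,"turn":0},{"hand":0,"tx":0,"ty":0,"tz":0.08,"turn":0},{"hand":0,"tx":0,"ty":0,"tz":0.08,"turn":0}]'|grep -E "pos|wrist"; python3 -m pendant '[{"hand":0,"tx":0,"ty":0,"tz":0.03,"turn":0},{"hand":0,"tx":0,"ty":0,"tz":0.05,"turn":0},{"hand":0,"tx":0,"ty":0,"tz":0.05,"turn":0}]'|grep -E "pos|wrist"; python3 -m pendant '[{"hand":0,"tx":0,"ty":0,"tz":0.03,"turn":0},{"hand":0,"tx":0,"ty":0,"tz":0.03,"turn":0}]'|grep -E "pos|wrist"
```

```text
tool_pos: [637.9, -244.0, 59.7]
wrist_force: [-0.4, -0.6, -0.9]
tool_pos: [638.0, -244.0, 56.8]
wrist_force: [-0.7, 0.4, -1.0]
tool_pos: [638.2, -244.1, 56.1]
wrist_force: [-1.4, 0.7, 5.0]
```

```bash
python3 -m pendant '[{"hand":0,"tx":0,"ty":0,"tz":0.02,"turn":0},{"hand":0,"tx":0,"ty":0,"tz":0.02,"turn":0}]'|grep -E "wrist"; python3 -m pendant '[{"hand":0,"tx":0,"ty":0,"tz":-0.5,"turn":0},{"hand":0,"tx":0,"ty":0,"tz":-1.3,"turn":0},{"hand":0,"tx":0,"ty":0,"tz":-2.1,"turn":0},{"hand":0,"tx":0,"ty":0,"tz":-2.6,"turn":0},{"hand":0,"tx":0,"ty":0,"tz":-2.6,"turn":0}]'|grep -E "pos|wrist"; python3 -m pendant '[{"hand":0,"tx":0.9,"ty":0.2,"tz":0,"turn":0},{"hand":0,"tx":1.8,"ty":0.4,"tz":0,"turn":0},{"hand":0,"tx":2.7,"ty":0.6,"tz":0,"turn":0},{"hand":0,"tx":3.6,"ty":0.8,"tz":0,"turn":0},{"hand":0,"tx":4.0,"ty":0.9,"tz":0,"turn":0}]'|grep -E "pos|wrist"
python3 - <<'E'
from h import *
import cv2
from math import pi
out=[]
for n,(r0,r1,c0,c1) in {"scene":(170,320,230,430),"top":(190,290,220,420)}.items():
    a=cv2.resize(env.grab_frame(n)[r0:r1,c0:c1],None,fx=2*2-0.2,fy=3.8*.6 if 0 else 3.8,interpolation=cv2.INTER_CUBIC) if 0 else cv2.resize(env.grab_frame(n)[r0:r1,c0:c1],None,fx=2.4*1.0,fy=2.4,interpolation=cv2.INTER_CUBIC)
    out.append(a)
w=min(o.shape[1] for o in out); cv2.imwrite('pics/end.png',cv2.vconcat([o[:,:w] for o in out]))
for t in("beaker","petri_dish","screw_cap","dropper","jar_cap","specimen_a","paddle_a"):
    for n in("scene","top"): print(t,n,[(np.round(d["location"]).tolist(),round(d["confidence"],2)) for d in env.spot_in(t,n)])
E
```

```text
wrist_force: [-4.0, 1.3, 8.8]
tool_pos: [640.1, -244.9, 213.6]
wrist_force: [-0.7, 0.5, 0.5]
tool_pos: [390.2, -211.7, 207.0]
wrist_force: [0.5, -0.2, -0.2]
beaker scene []
beaker top [([645.0, 251.0, 28.0], 0.88)]
petri_dish scene [([371.0, 3.0, 12.0], 0.7)]
petri_dish top [([374.0, 8.0, 15.0], 0.6)]
screw_cap scene [([376.0, -166.0, 10.0], 0.8)]
screw_cap top []
dropper scene [([617.0, -240.0, 78.0], 0.73), ([684.0, -156.0, 56.0], 0.57), ([581.0, -258.0, 23.0], 0.4)]
dropper top [([589.0, -250.0, 81.0], 0.64), ([685.0, -151.0, 68.0], 0.49)]
jar_cap scene [([383.0, -440.0, 14.0], 0.55)]
jar_cap top [([390.0, -432.0, 14.0], 0.67), ([588.0, -247.0, 81.0], 0.64)]
specimen_a scene [([580.0, -310.0, 25.0], 0.74)]
specimen_a top [([578.0, -306.0, 22.0], 0.47)]
paddle_a scene [([499.0, -46.0, 85.0], 0.76), ([617.0, -241.0, 82.0], 0.64)]
paddle_a top [([504.0, -49.0, 86.0], 0.83), ([610.0, 129.0, 78.0], 0.7), ([616.0, -242.0, 83.0], 0.64)]
```

View pics/end.png

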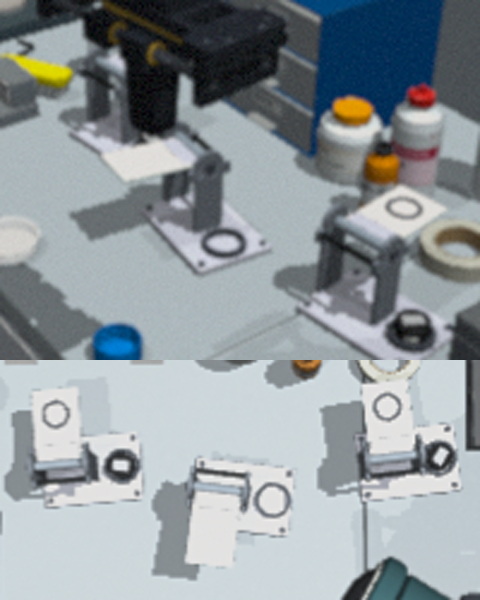

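The end view shows both outer paddles lying away with rings up at top-view (55,414) and (387,407). The middle paddle is untouched, both specimens are seated, and the other things are where they were. The arm touches nothing, so I'm handing in.

```bash
python3 -c "
from station import env
print(env.close_job())"
```

```text
the job is handed in; nothing more can be done
None
```

I flipped the paddles on the left and right stands, the two with specimens; both lie level on their far stops with the ring up. The middle (empty) stand's paddle wasn't moved, the specimens are still seated, and the job is handed in.

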